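# Set a picture frame into the corner of the fitting board

### The arm

A 6-joint arm with a two-finger parallel gripper is mounted at the origin on the work surface. World frame = base frame: x ahead of the robot, y to its left, z up, the work surface at z = 0. Lengths are in mm, angles in rad, forces in N, time in s.
With the tool pointing down it reaches from about 375 to 900 mm from the base axis. Payload 3.1 kg.
Tool frame: the origin (TCP) lies at the very end of the fingers, on their centre line; the grasp point (between the pads) lies 19 mm behind it (grip_point_offset is the distance from the TCP to the grasp point, in mm); z points along the fingers, y is the direction in which the jaws open and shut (so a half turn about z gives the same grasp; the last joint's range is limited). The gripper opens to 87 mm and grips with 3 to 60 N. Pads are 19 mm wide; open, the fingers measure 117 mm over their backs; the gripper's body (75 mm by 190 mm) begins 51 mm behind the grasp point.
Start: joints at [-1.341, 0.527, 1.433, -0, 1.181, -0.178], TCP at [247.889, -573.714, 222.548] pointing down, gripper open.
Joint ranges: [-3.08, 3.08], [-0.75, 2.2], [0.22, 2.44], [-1.43, 4.57], [0, 2.65], [-2.85, 2.85]. Speed limits (rad/s): [2.79, 2.79, 3.14, 3.14, 3.14, 3.14].

### API

Orientations are given as a rotation vector (axis times angle).
In Python, from workcell import read_state, snapshot, hand_in, recognise, outline_of, grip_point_offset gives the robot as it stands.
- The arm moves only by the tool move_arm, never from a script. Its argument "rows" is a list of rows, each a list of 3 entries, a list of its own where there are three numbers: the shift along the tool's x, y, z in m, then the turn, a rotation vector about the tool's x, y, z in rad, then the finger opening in m, from 0 to 0.087. In form: [[[tx, ty, tz], [rx, ry, rz], grip], ...]. A call has 1 to 5 rows; each row shifts and turns the commanded pose from where the row before left it, along the tool's axes as they then stand; what a row does not reach is not made up. A row lasts 1/10 s, in which the tool goes at most 50 mm and 8.59 degrees, less where a joint would pass 70% of its speed; a pose out of reach is approached as far as the arm can. A call with a gripper value outside its range is refused whole. The fingers move at their own pace and stop on an object; the grip force is fixed at half the most. Time passes only in rows, so rows that do not move let the fingers close. It gives the time, the measured TCP pose, the force and the opening at its end, in the units of the state.
- read_state(): the state, without advancing time (a new reading comes with each control period).
- snapshot(name): name is "side" or "top" or "wrist"; returns a dict with "img" (420x560x3 uint8, red, green, blue), "fovy" (degrees; the focal length in pixels is half the picture's height over the tangent of half this angle, whatever the lens; pixels are square), "cx", "cy" (the principal point, pixels), "k1" (the pictures are not rectified: a ray, as slopes to the right and down, at radius r is drawn at 1 + k1 r^2 times it, then the intrinsics apply), "R" (3x3) and "t" (3): a world point X has camera coordinates R X + t; the wrist camera has in their place "T_tool_cam" (4x4, takes a point from camera to tool coordinates, whose origin is the TCP and whose axes are the flange's). Camera axes: x right, y down, z forward; pixel columns grow to the right and rows downward; lengths in mm; the calibration is good to about 2 mm. A picture is of the moment at which its call begins: read the wrist's pose just before it. There is no depth.
- hand_in(): hands the job in, once; it reports no verdict.
Trained networks look in the newest picture that a camera, given by its name, has taken for a name from the list of things; names that differ only in an ending like _2 or _b are one class to them, and where a whole thing is asked for, a point or a joint stands for the part that bears it (a point fixed in the world has none). Each returns a list of dicts, best first, with "score" (0 to 1); they miss things now and then, are a little off and sometimes report something else, mostly with a low value. They report only what shows in the picture. A call takes as long as a camera call. They do not tell look-alikes from the thing itself.
- recognise(camera, name): "point" ([x, y, z] in mm, in the coordinates of the camera as it stood for that picture, good to about 4 mm: the middle of the surface that is visible of it).
- outline_of(camera, name): "region" (420x560 bool, what is visible of it).
The state is a dict: "clock": time; "joint_pos": joint angles; "joint_velocities": joint speeds; "joint_efforts": joint torques, N m; "tcp_pos": TCP position; "orientation": TCP orientation; "contact_force": force on the tool from outside, world axes, zero at the start; "wrist_torque": the same for the moment, N m; "grip_width": finger opening in mm.
Only numpy, scipy, OpenCV 4.12 (cv2) and the standard library are available. Lean on these libraries where they do the work, as an engineer would, in place of code of your own. Each camera call takes 0.05 s, during which the arm holds its last target.

### The job

Using only your fingertips, push the dark frame across the felt, without lifting it, until it lies square in the corner of the fitting board, flush against the long back fence and touching the end stop. Slide the stop block along the fence until it touches the frame's other side, so the frame is held snugly, ready to have its back pinned. Leave the spools, tools and other things on the bench where they are.

Things in the scene. Friction and masses are not known exactly. Their poses are not given: they have to be found in the camera images.
- fitting_board: Fixed plywood board with grey felt top, 250 (x) by 440 (y) mm, top 12 mm above the table. Origin: centre of its underside. x points away from the robot to the long back fence, y (robot's left) along the fence to the end stop. Fence and end stop: wooden strips, tops 40 mm above the table. Place and yaw (up to 8 degrees) differ each time.
- corner (a point): Inner corner where the back fence meets the end stop, at felt height; in the board's axes (x, y) = (95, 190) mm; its axes are the board's. The fence's face runs from here along -y over the whole board (fence 30 mm thick); the end stop's face runs 150 mm along -x (28 mm thick).
- frame: Dark wooden picture frame lying loose, face down, on the felt, 0.25 to 0.5 kg: 140 (its x) by 190 (its y) by 18 mm, moulding 22 mm wide, brown back 5 mm below the rim. Origin: centre of its underside. Long sides start roughly along the fence, up to 10 degrees askew, about 15 to 75 mm short of fence and end stop. Home, its origin is at (25, 95) mm in the board's axes.
- stop_block (a joint): Travel (m) of the aluminium stop block with black star knob, riding in a T-track on the back fence. 0 = right end of the fence; grows to 0.2 as it slides to the end stop (board's +y). Stays where left; takes about 2 N to slide, 1 to 4 N more while pushing the frame. It cannot lift off. Knob top 80 mm above the table, over the fence.
- stop_face (a point): On the stop block's foot, centre of the side that meets the frame (+y side): 21 mm in front of the fence's face, 24 mm above the table. The foot is 36 mm wide along the fence (its outer side, to push, is 36 mm further along -y) and hangs 1 to 41 mm in front of the fence, from 15 to 61 mm above the table. With the frame home they touch at y = 0 of the board.
- spool_on_board: A wooden thread spool standing on the felt near the board's front right corner, 32 mm diameter, 42 mm high, origin at the centre of its foot. To be left alone.
- spool: A like spool standing on the table to the right of the board. To be left alone.
- pincushion: A round pincushion, 72 mm wide, 39 mm high, pins to 49 mm, on the table between the robot and the board; origin at the centre of its underside. To be left alone.
- points_box: A small open cardboard box of framer's points, 85 by 60 by 28 mm, on the table between the robot and the board; origin at the centre of its underside. To be left alone.
- hammer: A small hammer, 240 mm long, lying on the table to the left of the board. To be left alone.
- hoop: An empty embroidery hoop, 150 mm wide and 11 mm high with a brass screw, lying on the table to the right of the board. To be left alone.
- small_frame: A smaller pale frame, 95 by 125 by 15 mm, face down on the table to the left of the board. To be left alone.
Things that resemble listed ones, but are neither listed nor needed, are in the scene too. There is more than one size of the frame; the job needs the larger.

How it is judged:
By the outcome, as a careful person would: the job done as asked, in the order asked, and still so for the second after the job is handed in, with the robot touching nothing.
It also fails if it takes over 54 s, if anything falls off the work surface, if the arm or the gripper's body presses on something with over 40 N, if the wrist force passes 120 N, or if a joint passes its speed limit or range.

## Working session

There is one attempt and no reset: what is moved stays moved. The work goes in short steps, Python scripts to look and compute and a tool call to move; the robot and the scene stay as the last step left them, time stands still between calls to the robot, and variables do not carry over. Pictures are saved under pics/ and viewed, and the job is handed in when it is done.

Besides the shell and the picture viewer there is one more tool, called after ">>>" by a JSON object that holds its "op" and its "data". move_arm: Moves the arm, as the interface text tells. Its arguments: {"type":"object","properties":{"rows":{"type":"array","items":{"type":"array"}}},"required":["rows"]}

```bash
mkdir -p pics; ls; python3 - <<'E'
from workcell import *
import cv2
s=read_state();print(s)
for c in("top","side","wrist"):
    d=snapshot(c);cv2.imwrite(f"pics/{c}0.png",d["img"][:,:,::-1])
    print({k:v for k,v in d.items() if k!="img"})
print(grip_point_offset)
E
```

```text
pics
{'clock': 0.0, 'joint_pos': array([-1.34151871e+00,  5.28456778e-01,  1.43390542e+00,  2.88813675e-06,
        1.18142231e+00, -1.78509924e-01]), 'joint_velocities': array([-5.90827349e-05, -5.51472676e-04,  1.46387151e-03, -2.09383633e-04,
       -7.94329268e-04, -1.19856735e-03]), 'joint_efforts': array([-1.00229779e-04, -4.40043569e+01, -1.76590651e+01,  6.35273801e-02,
        5.82993426e-02, -1.70475619e-04]), 'tcp_pos': array([ 247.71262402, -573.0057751 ,  221.57643503]), 'orientation': array([-3.07437090e+00, -6.35676774e-01,  8.31340678e-05]), 'contact_force': array([ 0.80504104,  0.07748218, -0.05504689]), 'wrist_torque': array([-0.05215788, -0.00490236, -0.00036306]), 'grip_width': 86.96404818312492}
{'fovy': 50.29324410883872, 'cx': 277.9617648131619, 'cy': 220.55244499073268, 'k1': -0.1310018573023635, 'R': array([[-0.00335573, -0.99995149,  0.00926079],
       [-0.98722606,  0.00183757, -0.15931519],
       [ 0.15929044, -0.00967712, -0.98718433]]), 't': array([  -6.39196405,  461.90344395, 1441.48615804])}
{'fovy': 57.56204988873422, 'cx': 281.9033792577925, 'cy': 215.0646723055192, 'k1': -0.01059047955403669, 'R': array([[ 0.97334146, -0.22933336, -0.00355022],
       [-0.1320654 , -0.54772515, -0.82616941],
       [ 0.18752366,  0.8046138 , -0.5634106 ]]), 't': array([-466.89124311,  114.62639679,  912.98309047])}
{'fovy': 58.172623402960525, 'cx': 278.4342878247817, 'cy': 212.6531415848982, 'k1': -0.10697858061993325, 'T_tool_cam': array([[ 1.20300181e-04, -9.66970167e-01, -2.54889548e-01,
         7.03474522e+01],
       [ 9.99999835e-01,  2.59421562e-04, -5.12193420e-04,
         5.21083380e-01],
       [ 5.61399602e-04, -2.54889444e-01,  9.66970039e-01,
        -1.62660302e+02],
       [ 0.00000000e+00,  0.00000000e+00,  0.00000000e+00,
         1.00000000e+00]])}
18.700000000000003
```

View pics/top0.png

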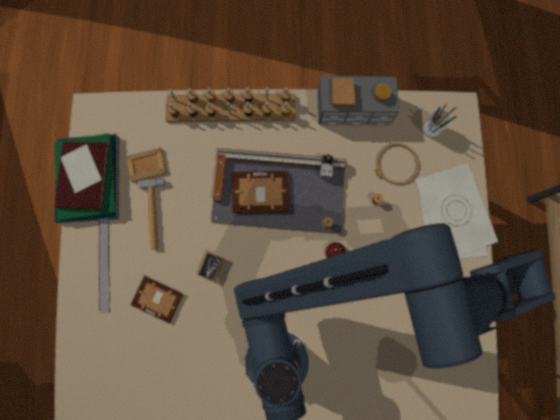

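View pics/side0.png

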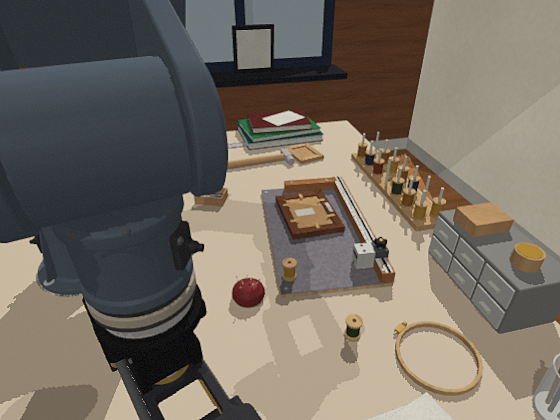

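The top view shows the board around (215–345, 150–230), the frame at about (262,192), the stop block at (327,166), and the board spool at (328,222). I'll zoom in next.

```bash
cat > h.py <<'E'
import numpy as np,cv2
from workcell import *
from scipy.spatial.transform import Rotation as Ro
def cam(d,s=None):
    f=d["img"].shape[0]/2/np.tan(np.radians(d["fovy"])/2)
    if "R" in d: R,t=np.array(d["R"]),np.array(d["t"])
    else:
        T=np.eye(4);T[:3,:3]=Ro.from_rotvec(s["orientation"]).as_matrix();T[:3,3]=s["tcp_pos"]
        M=np.linalg.inv(T@d["T_tool_cam"]);R,t=M[:3,:3],M[:3,3]
    return f,d["cx"],d["cy"],d["k1"],R,t
def proj(C,X):
    f,cx,cy,k,R,t=C
    p=np.atleast_2d(X)@R.T+t; s=p[:,:2]/p[:,2:]
    r2=(s**2).sum(1,keepdims=True); s=s*(1+k*r2)
    return s*f+[cx,cy]
def unproj(C,uv,z):
    f,cx,cy,k,R,t=C
    s=(np.atleast_2d(uv).astype(float)-[cx,cy])/f; u=s.copy()
    for _ in range(20): u=s/(1+k*(u**2).sum(1,keepdims=True))
    ray=np.c_[u,np.ones(len(u))]@R; o=-R.T@t
    return o+ray*((z-o[2])/ray[:,2])[:,None]
E
python3 - <<'E'
from h import *
d=snapshot("top");C=cam(d);np.set_printoptions(precision=1,suppress=True)
im=d["img"][:,:,::-1]
crop=im[140:245,205:355];cv2.imwrite("pics/topz.png",cv2.resize(crop,None,fx=5.3,fy=5.3,interpolation=cv2.INTER_CUBIC))
for n in["fitting_board","frame","stop_face","stop_block","spool_on_board","spool","pincushion","points_box","small_frame","hoop","hammer","corner"]:
    for r in recognise("top",n)[:3]:
        p=(np.array(r["point"])-C[5])@C[4]
        print(n,round(r["score"],2),p)
E
```

```text
fitting_board 0.65 [576.1 -56.4   9.2]
frame 0.64 [200.8 394.   12.8]
frame 0.6 [566.4  51.4  22.6]
stop_face 0.75 [ 643.1 -170.7   60.1]
stop_block 0.68 [ 641.6 -166.2   61.5]
pincushion 0.76 [ 366.4 -193.4   33. ]
points_box 0.87 [309.  212.8  11.4]
points_box 0.3 [579.2 -58.9   9.6]
small_frame 0.73 [663.3 454.3  14.3]
hoop 0.68 [ 656.8 -415.7    7. ]
hammer 0.61 [310.1 214.7   9.5]
hammer 0.57 [515.7 417.9  24.3]
hammer 0.54 [ 642.2 -169.2   60.6]
corner 0.67 [585.4 -57.5  13.2]
corner 0.35 [ 639.7 -168.1   61.3]
```

View pics/topz.png

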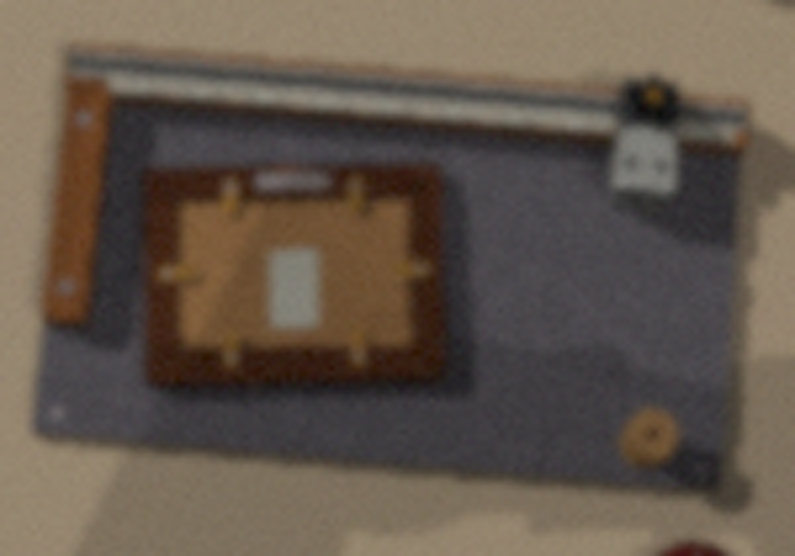

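```bash
cat > fit.py <<'E'
from h import *
from scipy.optimize import least_squares
def fitp(C,uv,loc,x0):
    loc=np.array(loc,float);uv=np.array(uv,float)
    def f(p):
        c,s=np.cos(p[2]),np.sin(p[2])
        X=np.c_[p[0]+c*loc[:,0]-s*loc[:,1],p[1]+s*loc[:,0]+c*loc[:,1],loc[:,2]]
        return (proj(C,X)-uv).ravel()
    r=least_squares(f,x0,x_scale=[10,10,.1]);return r.x,r.fun.reshape(-1,2)
def rel(b,f):
    c,s=np.cos(b[2]),np.sin(b[2]);dx,dy=f[0]-b[0],f[1]-b[1]
    return np.array([c*dx+s*dy,-s*dx+c*dy,np.degrees(f[2]-b[2])])
E
python3 - <<'E'
from fit import *
np.set_printoptions(precision=2,suppress=True)
d=snapshot("top");C=cam(d)
Z=lambda a:(np.array(a)+.5)/5.3+[205,140]-.5
b,r=fitp(C,Z([(37,434),(716,490),(68,45),(748,101),(742,147),(47,320),(87,323)]),[(-125,220,12),(-125,-220,12),(125,220,40),(125,-220,40),(95,-220,40),(-55,218,40),(-55,190,40)],[570,-50,0])
print(b,np.degrees(b[2]));print(r)
f,r=fitp(C,Z([(146,168),(443,165),(437,380),(147,386)]),[(70,95,30),(70,-95,30),(-70,-95,30),(-70,95,30)],[566,51,0])
print(f,np.degrees(f[2]));print(r);print(rel(b,f))
for n,uv,z in(("blocktop",[(612,187),(675,193),(618,127)],61),("knob",[(655,95)],80),("spool",[(652,435)],54)):
    for p in unproj(C,Z(uv),z): print(n,p,rel(b,[p[0],p[1],0])[:2])
w=proj(C,[[b[0],b[1],12]]);print(w)
E
```

```text
[568.44 -10.65  -0.08] -4.76968247298161
[[-1.    0.3 ]
 [ 1.28  0.24]
 [-0.17  0.09]
 [ 0.5  -0.18]
 [ 1.18 -0.39]
 [-1.27 -0.16]
 [-0.48 -0.06]]
[562.84  52.63   0.01] 0.3369953830384015
[[-0.3   0.03]
 [-0.27  0.16]
 [ 1.42  0.24]
 [-0.86 -0.45]]
[-10.84  62.59   5.11]
blocktop [ 611.22 -147.54   61.  ] [  54.02 -132.86]
blocktop [ 607.42 -187.05   61.  ] [  53.52 -172.55]
blocktop [ 650.22 -152.15   61.  ] [  93.26 -134.21]
knob [ 665.38 -173.64   80.  ] [ 110.16 -154.36]
spool [ 455.14 -169.99   54.  ] [ -99.65 -168.21]
[[278.69 190.79]]
```

```bash
cat > plan.py <<'E'
import sys;from h import *
# usage: plan.py x y z yaw(tool x heading, world, rad): total shift in present tool axes(mm), and turn
B=np.array([568.44,-10.65,np.radians(-4.77)])
def b2w(x,y):
    c,s=np.cos(B[2]),np.sin(B[2]);return np.array([B[0]+c*x-s*y,B[1]+s*x+c*y])
def plan(xyz,yaw):
    s=read_state();Rm=Ro.from_rotvec(s["orientation"])
    sh=Rm.inv().apply(np.array(xyz)-s["tcp_pos"])
    c,q=np.cos(yaw),np.sin(yaw);Rt=Ro.from_matrix(np.array([[c,q,0],[q,-c,0],[0,0,-1.]]))
    return sh,(Rm.inv()*Rt).as_rotvec(),s
if __name__=="__main__":
    np.set_printoptions(precision=4,suppress=True)
    a=list(map(float,sys.argv[1:5]));x,y=b2w(a[0],a[1])
    sh,tr,s=plan([x,y,a[2]],B[2]+a[3]);print("shift mm (tool)",sh,"turn",tr,"| tcp",s["tcp_pos"],"F",s["contact_force"],"j",s["joint_pos"],"t",s["clock"],"w",s["grip_width"])
E
python3 plan.py -30 20 230 0
```

```text
shift mm (tool) [ 500.5341 -421.5736   -7.4469] turn [ 0.0001 -0.      0.491 ] | tcp [ 247.9052 -573.7318  222.5803] F [-0.158   0.2292  0.625 ] j [-1.3415  0.5275  1.4327  0.      1.1814 -0.1785] t 0.85 w 87.25329604793038
```

>>> {"op": "move_arm", "data": {"rows": [[[0.032,-0.027,0],[0,0,0],0.087],[[0.032,-0.027,0],[0,0,0],0.087],[[0.032,-0.027,0],[0,0,0],0.087],[[0.032,-0.027,0],[0,0,0],0.087],[[0.032,-0.027,0],[0,0,0],0.087]]}}

```text
clock: 1.35
tcp_pos: [341.7, -385.0, 222.7]
orientation: [3.076, 0.635, 0.0]
contact_force: [-0.1, 0.5, 0.3]
grip_width: 86.9
```

>>> {"op": "move_arm", "data": {"rows": [[[0.032,-0.027,0],[0,0,0],0.087],[[0.032,-0.027,0],[0,0,0],0.087],[[0.032,-0.027,0],[0,0,0],0.087],[[0.032,-0.027,0],[0,0,0],0.087],[[0.032,-0.027,0],[0,0,0],0.087]]}}

```text
clock: 1.85
tcp_pos: [435.2, -197.5, 222.9]
orientation: [3.076, 0.636, 0.001]
contact_force: [0.4, -0.8, 0.2]
grip_width: 87.2
```

```bash
python3 plan.py -30 20 230 0
```

```text
shift mm (tool) [ 179.3107 -150.5136   -7.1753] turn [ 0.0006 -0.0006  0.4908] | tcp [ 435.2492 -197.4874  222.8527] F [ 0.3807 -0.8125  0.2023] j [-0.6604  0.33    1.7914  0.0001  1.0194  0.5028] t 1.85 w 87.23000518645365
```

>>> {"op": "move_arm", "data": {"rows": [[[0.036,-0.03,0],[0,0,0],0.087],[[0.036,-0.03,0],[0,0,0],0.087],[[0.036,-0.03,0],[0,0,0],0.087],[[0.036,-0.03,0],[0,0,0],0.087],[[0.036,-0.03,0],[0,0,0],0.087]]}}

```text
clock: 2.35
tcp_pos: [541.1, 12.0, 222.8]
orientation: [3.076, 0.636, 0.001]
contact_force: [0.4, -0.2, 0.3]
grip_width: 86.9
```

>>> {"op": "move_arm", "data": {"rows": [[[0,0,0],[0,0,0.123],0.087],[[0,0,0],[0,0,0.123],0.087],[[0,0,0],[0,0,0.123],0.087],[[0,0,0],[0,0,0.122],0.087],[[0,0,0],[0,0,0],0.087]]}}

```text
clock: 2.85
tcp_pos: [540.4, 10.3, 222.7]
orientation: [3.139, -0.13, 0.0]
contact_force: [-1.4, -0.3, 0.5]
grip_width: 86.8
```

```bash
python3 plan.py -30 20 230 0; python3 - <<'E'
from fit import *
s=read_state();d=snapshot("wrist");np.savez("w1.npz",**{k:d[k] for k in d},tcp_pos=s["tcp_pos"],orientation=s["orientation"])
cv2.imwrite("pics/w1.png",cv2.resize(d["img"][:,:,::-1],None,fx=1.4,fy=1.4,interpolation=cv2.INTER_CUBIC))
E
```

```text
shift mm (tool) [-0.3154 -1.5026 -7.3485] turn [ 0.     -0.0003  0.0005] | tcp [540.399   10.2515 222.6517] F [-1.4061 -0.3187  0.4882] j [-0.1879  0.4138  1.6451 -0.      1.0825  1.4657] t 2.85 w 86.82975991940809
```

View pics/w1.png

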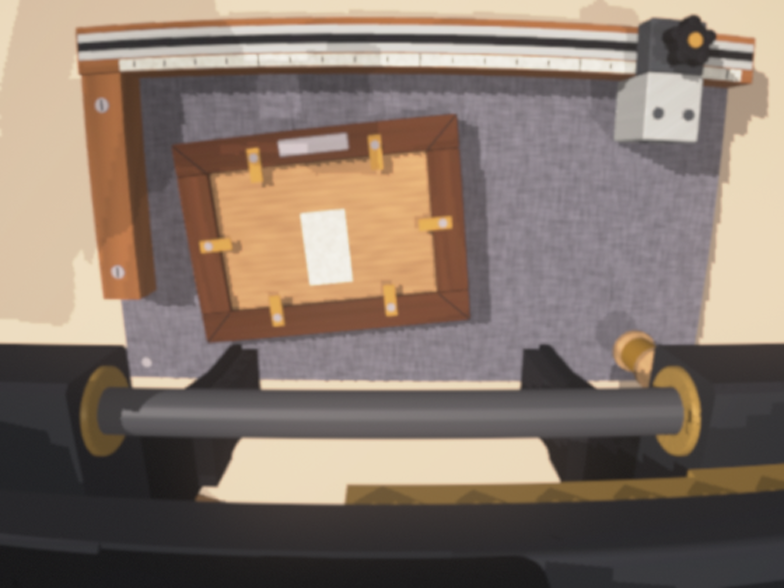

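```bash
python3 - <<'E'
from fit import *
np.set_printoptions(precision=2,suppress=True)
d=dict(np.load("w1.npz"));C=cam(d,d)
Z=lambda a:(np.array(a)+.5)/1.4-.5
b,r=fitp(C,Z([(128,379),(697,381),(77,29),(754,39),(80,73),(105,299),(137,298)]),[(-125,220,12),(-125,-220,12),(125,220,40),(125,-220,40),(95,218,40),(-55,218,40),(-55,190,40)],[570,-50,0])
print(b,np.degrees(b[2]));print(r)
f,r=fitp(C,Z([(174,146),(457,114),(469,318),(207,342)]),[(70,95,30),(70,-95,30),(-70,-95,30),(-70,95,30)],[566,51,0])
print(f,np.degrees(f[2]));print(r);print(rel(b,f))
for n,uv,z in(("blocktop",[(647,73),(703,77),(698,141),(636,137)],61),("spool",[(636,348)],54)):
    for p in unproj(C,Z(uv),z): print(n,p,rel(b,[p[0],p[1],0])[:2])
c,s=np.cos(f[2]),np.sin(f[2])
for l in [(70,95),(70,-95),(-70,-95),(-70,95)]:
    print(rel(b,[f[0]+c*l[0]-s*l[1],f[1]+s*l[0]+c*l[1],0])[:2])
E
```

```text
[570.39 -10.14  -0.09] -5.163464389405293
[[ 2.39 -1.76]
 [-6.15 -0.97]
 [-1.17 -1.16]
 [ 1.55 -0.84]
 [ 0.69  1.31]
 [-0.98  0.41]
 [ 3.16  1.35]]
[565.47  52.57   0.01] 0.6601580115661307
[[-2.06 -1.24]
 [ 0.68 -0.56]
 [ 1.36  1.39]
 [-0.03  0.96]]
[-10.54  62.01   5.82]
blocktop [ 651.17 -152.79   61.  ] [  93.29 -134.8 ]
blocktop [ 647.88 -189.07   61.  ] [  93.28 -171.23]
blocktop [ 609.6  -186.23   61.  ] [  54.9  -171.85]
blocktop [ 613.83 -145.66   61.  ] [  55.46 -131.06]
spool [ 474.49 -152.68   54.  ] [ -82.68 -150.59]
[ 49.46 163.63]
[ 68.73 -25.39]
[-70.54 -39.6 ]
[-89.82 149.42]
```

```bash
sed -i 's/^B=.*/B=np.array([569.7,-10.4,np.radians(-5.0)])/' plan.py; python3 plan.py -110 62 18 0
```

```text
shift mm (tool) [-78.7019 -44.5778 204.6169] turn [ 0.     -0.0001  0.0067] | tcp [540.3509  10.1879 222.6289] F [0.4129 0.7268 0.1743] j [-0.188   0.4138  1.6451 -0.      1.0825  1.4634] t 2.9 w 86.98051191256235
```

>>> {"op": "move_arm", "data": {"rows": [[[-0.0395,-0.0223,0],[0,0,0.007],0.087],[[-0.0395,-0.0223,0],[0,0,0],0.087],[[0,0,0.045],[0,0,0],0.087],[[0,0,0.045],[0,0,0],0.087],[[0,0,0.045],[0,0,0],0.087]]}}

```text
clock: 3.4
tcp_pos: [466.4, 61.5, 87.3]
orientation: [3.138, -0.137, 0.006]
contact_force: [0.4, 0.0, -1.1]
grip_width: 86.8
```

```bash
python3 plan.py -110 62 18 0; python3 - <<'E'
from fit import *
d=snapshot("side")
cv2.imwrite("pics/s2.png",cv2.resize(d["img"][130:330,200:460,::-1],None,fx=3,fy=3,interpolation=cv2.INTER_CUBIC))
E
```

```text
shift mm (tool) [-1.078   0.6537 69.3173] turn [ 0.0001 -0.0041  0.0003] | tcp [466.3711  61.5388  87.3211] F [ 0.3941  0.0384 -1.0639] j [-0.107   0.5554  1.9372  0.      0.6449  1.5507] t 3.4 w 86.81527703963481
```

View pics/s2.png

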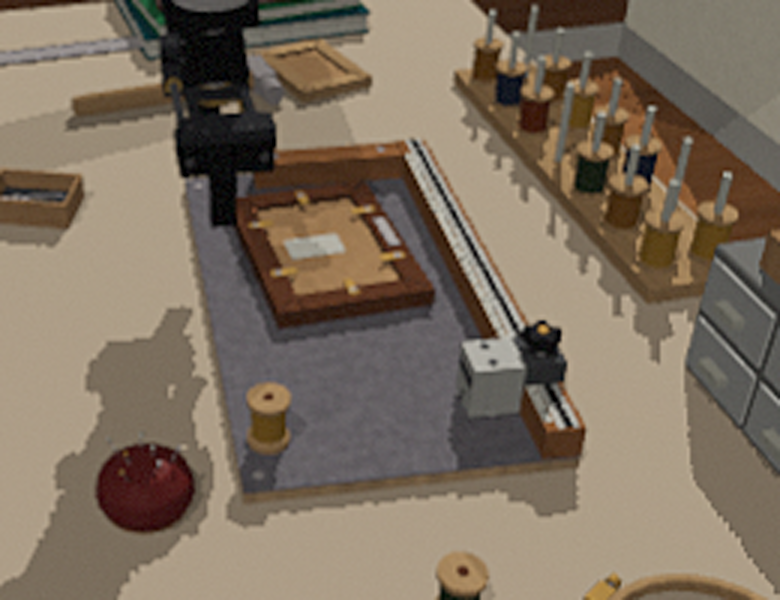

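The fingers hang just in front of the frame, clear of it and of the box. I'll lower them now.

>>> {"op": "move_arm", "data": {"rows": [[[-0.001,0.0007,0.03],[0,0,0],0.087],[[0,0,0.03],[0,0,0],0.087],[[0,0,0.009],[0,0,0],0.087],[[0.005,0,0],[0,0,0],0.087],[[0.005,0,0],[0,0,0],0.087]]}}

```text
clock: 3.95
tcp_pos: [475.8, 59.7, 19.8]
orientation: [3.138, -0.141, 0.004]
contact_force: [-0.3, -0.6, 0.1]
grip_width: 87.2
```

>>> {"op": "move_arm", "data": {"rows": [[[0.005,0,0],[0,0,0],0.087],[[0.005,0,0],[0,0,0],0.087],[[0.005,0,0],[0,0,0],0.087],[[0.005,0,0],[0,0,0],0.087],[[0.005,0,0],[0,0,0],0.087]]}}

```text
clock: 4.45
tcp_pos: [499.5, 57.7, 18.8]
orientation: [-3.138, 0.141, 0.0]
contact_force: [-2.5, 0.7, 0.4]
grip_width: 87.3
```

```bash
python3 plan.py -54.5 62 18 0
```

```text
shift mm (tool) [21.4127 -0.3202  0.7861] turn [-0.      0.0003 -0.0027] | tcp [499.4565  57.72    18.7915] F [-2.5491  0.7413  0.3809] j [-0.1076  0.7144  1.8829  0.0001  0.5446  1.5532] t 4.45 w 87.26418931689915
```

>>> {"op": "move_arm", "data": {"rows": [[[0.003,0,0],[0,0,0],0.087],[[0.003,0,0],[0,0,0],0.087],[[0.003,0,0],[0,0,0],0.087],[[0.003,0,0],[0,0,0],0.087],[[0.003,0,0],[0,0,0],0.087]]}}

```text
clock: 4.95
tcp_pos: [514.4, 56.2, 18.5]
orientation: [3.138, -0.142, -0.0]
contact_force: [-2.2, -0.0, -0.6]
grip_width: 87.1
```

>>> {"op": "move_arm", "data": {"rows": [[[0.001,0,0],[0,0,0],0.087],[[0.001,0,0],[0,0,0],0.087],[[0.001,0,0],[0,0,0],0.087]]}}

```text
clock: 5.25
tcp_pos: [517.0, 56.0, 18.5]
orientation: [-3.138, 0.142, 0.001]
contact_force: [-2.1, 0.2, 0.3]
grip_width: 86.9
```

```bash
python3 plan.py -54.5 62 18 0; cat > look.py <<'E'
import sys;from fit import *
s=read_state();d=snapshot("wrist");n=sys.argv[1];np.savez(n+".npz",**d,tcp_pos=s["tcp_pos"],orientation=s["orientation"])
cv2.imwrite(f"pics/{n}.png",cv2.resize(d["img"][:,:,::-1],None,fx=1.4,fy=1.4,interpolation=cv2.INTER_CUBIC))
E
python3 look.py w2
```

```text
shift mm (tool) [ 3.834  -0.4438  0.4962] turn [ 0.      0.0007 -0.003 ] | tcp [516.953   56.0176  18.4988] F [-2.1499  0.1675  0.32  ] j [-0.1072  0.7248  1.839  -0.      0.5785  1.5539] t 5.25 w 86.92693021319991
```

View pics/w2.png

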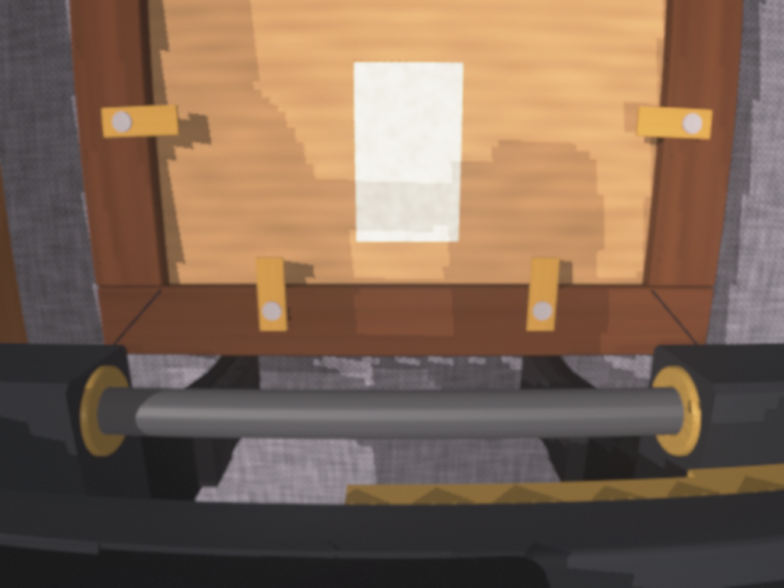

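The frame's front edge (row about 354) is square on the fingers. Next I'll press on gently until it meets the fence.

>>> {"op": "move_arm", "data": {"rows": [[[0.001,0,0],[0,0,0],0.087],[[0.001,0,0],[0,0,0],0.087],[[0.001,0,0],[0,0,0],0.087]]}}

```text
clock: 5.6
tcp_pos: [519.4, 55.9, 18.5]
orientation: [-3.138, 0.141, 0.003]
contact_force: [-3.5, -0.0, 3.0]
grip_width: 86.9
```

>>> {"op": "move_arm", "data": {"rows": [[[0.001,0,0],[0,0,0],0.087],[[0.001,0,0],[0,0,0],0.087]]}}

```text
clock: 5.8
tcp_pos: [519.5, 55.9, 18.5]
orientation: [-3.138, 0.141, 0.009]
contact_force: [-7.9, -0.4, 5.6]
grip_width: 87.0
```

>>> {"op": "move_arm", "data": {"rows": [[[0.001,0,0],[0,0,0],0.087],[[0.001,0,0],[0,0,0],0.087]]}}

```text
clock: 6.0
tcp_pos: [519.5, 55.9, 18.4]
orientation: [-3.138, 0.141, 0.015]
contact_force: [-10.2, -0.3, 7.3]
grip_width: 87.0
```

>>> {"op": "move_arm", "data": {"rows": [[[-0.01,0,0],[0,0,0],0.087],[[-0.01,0,0],[0,0,0],0.087],[[0,0,-0.045],[0,0,0],0.087],[[0,0,-0.045],[0,0,0],0.087],[[0,0,-0.045],[0,0,0],0.087]]}}

```text
clock: 6.5
tcp_pos: [504.5, 57.1, 154.7]
orientation: [3.138, -0.142, 0.002]
contact_force: [0.5, -0.4, -0.1]
grip_width: 86.7
```

```bash
python3 plan.py 25 -62 170 1.5708
```

```text
shift mm (tool) [ 96.2044 123.2989 -15.2484] turn [ 0.0008 -0.0009 -1.5738] | tcp [504.5258  57.1295 154.6542] F [ 0.4831 -0.4471 -0.1134] j [-0.1077  0.4709  1.7932  0.0001  0.8765  1.5534] t 6.5 w 86.74577876160596
```

Translate first, then turn (11 rows of about 0.143).

>>> {"op": "move_arm", "data": {"rows": [[[0.024,0.031,-0.015],[0,0,0],0.087],[[0.024,0.031,0],[0,0,0],0.087],[[0.024,0.031,0],[0,0,0],0.087],[[0.024,0.031,0],[0,0,0],0.087],[[0,0,0],[0,0,-0.143],0.087]]}}

```text
clock: 7.0
tcp_pos: [593.4, -80.2, 169.3]
orientation: [3.136, 0.082, 0.013]
contact_force: [0.3, -0.0, 0.8]
grip_width: 87.0
```

>>> {"op": "move_arm", "data": {"rows": [[[0,0,0],[0,0,-0.143],0.087],[[0,0,0],[0,0,-0.143],0.087],[[0,0,0],[0,0,-0.143],0.087],[[0,0,0],[0,0,-0.143],0.087],[[0,0,0],[0,0,-0.143],0.087]]}}

```text
clock: 7.5
tcp_pos: [589.3, -75.2, 168.6]
orientation: [2.908, 1.185, 0.003]
contact_force: [1.0, 0.6, -0.2]
grip_width: 86.8
```

>>> {"op": "move_arm", "data": {"rows": [[[0,0,0],[0,0,-0.143],0.087],[[0,0,0],[0,0,-0.143],0.087],[[0,0,0],[0,0,-0.143],0.087],[[0,0,0],[0,0,-0.143],0.087],[[0,0,0],[0,0,-0.143],0.087]]}}

```text
clock: 8.0
tcp_pos: [589.3, -75.1, 168.6]
orientation: [2.309, 2.127, 0.002]
contact_force: [-0.4, 0.5, -0.5]
grip_width: 87.2
```

```bash
python3 plan.py 25 -62 19 1.5708; python3 look.py w3
```

```text
shift mm (tool) [  0.8481  -0.5108 149.6262] turn [0.0024 0.0005 0.0051] | tcp [589.2839 -75.1253 168.6274] F [-0.4417  0.4849 -0.4971] j [-0.3148  0.5506  1.5673  0.0001  1.0212 -0.2327] t 8.0 w 87.1966592008637
```

View pics/w3.png

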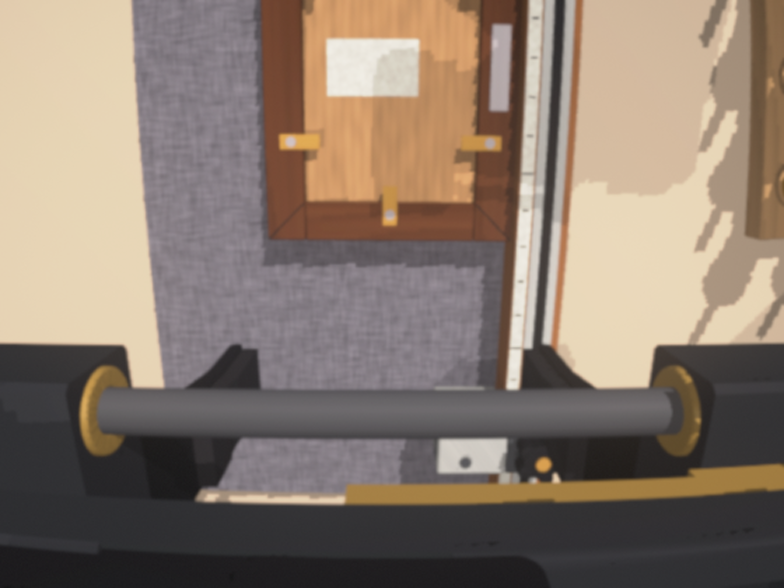

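```bash
python3 - <<'E'
from fit import *
from plan import B
np.set_printoptions(precision=2,suppress=True)
d=dict(np.load("w3.npz"));C=cam(d,d)
Z=lambda a:(np.array(a)+.5)/1.4-.5
for p in unproj(C,Z([(269,240),(507,240),(262,60)]),30):print("frame",rel(B,[*p[:2],0])[:2])
for p in unproj(C,Z([(512,246),(516,150)]),40):print("fence front top",rel(B,[*p[:2],0])[:2])
for p in unproj(C,Z([(437,472),(507,473)]),61):print("block",rel(B,[*p[:2],0])[:2])
T=Ro.from_rotvec(d["orientation"])
print(proj(C,T.apply([[0,51,0],[0,-51,0],[0,43,-70]])+d["tcp_pos"])*1.4)
E
```

```text
frame [-43.45 -38.48]
frame [ 93.81 -37.81]
frame [-43.47  60.12]
fence front top [ 94.56 -39.68]
fence front top [93.88 12.64]
block [  54.56 -170.11]
block [  96.11 -171.18]
[[539.06 374.62]
 [234.43 374.45]
 [589.35 504.99]]
```

The frame sits along the fence with its right edge (row 240) at board y of about -38. I'll go down behind that edge with the fingers at 75 mm.

>>> {"op": "move_arm", "data": {"rows": [[[0,0,0.035],[0,0,0.005],0.075],[[0,0,0.035],[0,0,0],0.075],[[0,0,0.035],[0,0,0],0.075],[[0,0,0.03],[0,0,0],0.075],[[0,0,0.015],[0,0,0],0.075]]}}

```text
clock: 8.55
tcp_pos: [587.5, -74.6, 16.0]
orientation: [-2.323, -2.112, 0.002]
contact_force: [-0.9, 0.1, 1.2]
grip_width: 75.1
```

>>> {"op": "move_arm", "data": {"rows": [[[0.005,0,0],[0,0,0],0.075],[[0.005,0,0],[0,0,0],0.075],[[0.005,0,0],[0,0,0],0.075],[[0.005,0,0],[0,0,0],0.075],[[0.004,0,0],[0,0,0],0.075]]}}

```text
clock: 9.05
tcp_pos: [592.0, -51.1, 20.0]
orientation: [2.319, 2.115, 0.002]
contact_force: [-0.1, -1.7, 1.3]
grip_width: 75.2
```

>>> {"op": "move_arm", "data": {"rows": [[[0.004,0,0],[0,0,0],0.075],[[0.004,0,0],[0,0,0],0.075],[[0.004,0,0],[0,0,0],0.075],[[0.004,0,0],[0,0,0],0.075]]}}

```text
clock: 9.45
tcp_pos: [592.6, -34.9, 18.7]
orientation: [2.322, 2.115, 0.0]
contact_force: [-1.2, -2.2, 1.5]
grip_width: 75.2
```

```bash
python3 plan.py 25 -9.5 18 1.5708; python3 look.py w4
```

```text
shift mm (tool) [12.9347 -0.0759  0.6743] turn [ 0.0005  0.0001 -0.006 ] | tcp [592.6477 -34.9282  18.6753] F [-1.2384 -2.1518  1.516 ] j [-0.2469  0.775   1.649  -0.      0.7171 -0.1537] t 9.45 w 75.16742752628006
```

View pics/w4.png

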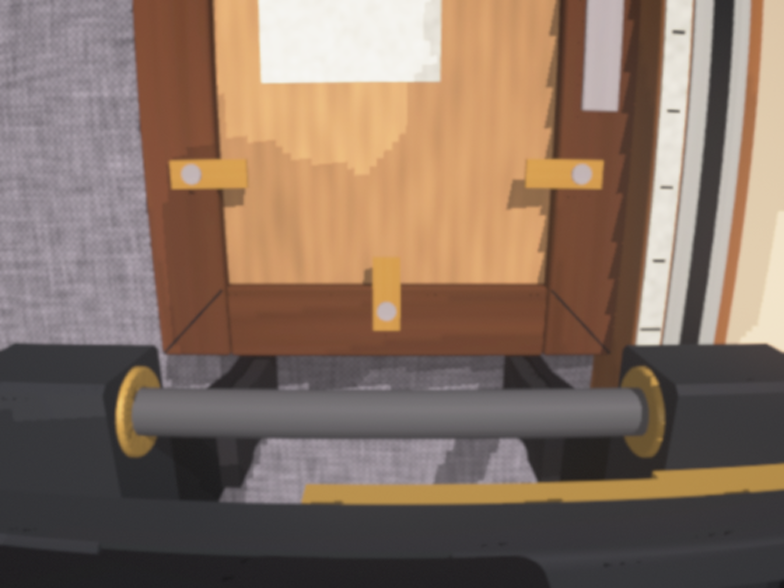

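The frame still runs along the fence and is square on the fingers. I'll carry on to the end stop.

>>> {"op": "move_arm", "data": {"rows": [[[0.003,0,0],[0,0,0],0.075],[[0.003,0,0],[0,0,0],0.075],[[0.002,0,0],[0,0,0],0.075],[[0.001,0,0],[0,0,0],0.075],[[0.001,0,0],[0,0,0],0.075]]}}

```text
clock: 10.0
tcp_pos: [593.2, -25.1, 18.5]
orientation: [-2.322, -2.116, 0.0]
contact_force: [-0.1, -2.3, 0.5]
grip_width: 75.0
```

>>> {"op": "move_arm", "data": {"rows": [[[0.001,0,0],[0,0,0],0.075],[[0.001,0,0],[0,0,0],0.075],[[0.001,0,0],[0,0,0],0.075]]}}

```text
clock: 10.3
tcp_pos: [593.8, -22.9, 18.5]
orientation: [2.32, 2.116, -0.001]
contact_force: [-0.1, -7.2, 0.2]
grip_width: 74.9
```

>>> {"op": "move_arm", "data": {"rows": [[[0.001,0,0],[0,0,0],0.075],[[0.001,0,0],[0,0,0],0.075],[[0.001,0,0],[0,0,0],0.075]]}}

```text
clock: 10.6
tcp_pos: [594.1, -22.7, 18.6]
orientation: [2.316, 2.117, -0.006]
contact_force: [-1.3, -16.1, 0.8]
grip_width: 74.7
```

>>> {"op": "move_arm", "data": {"rows": [[[-0.01,0,0],[0,0,0],0.075],[[-0.01,0,0],[0,0,0],0.075],[[0,0,-0.045],[0,0,0],0.075],[[0,0,-0.045],[0,0,0],0.075],[[0,0,-0.045],[0,0,0],0.087]]}}

```text
clock: 11.1
tcp_pos: [591.2, -38.8, 154.1]
orientation: [-2.321, -2.113, 0.001]
contact_force: [1.9, 0.1, -0.1]
grip_width: 78.0
```

```bash
python3 plan.py -75 95 160 0;python3 look.py w5
```

```text
shift mm (tool) [120.7564 -99.7024  -5.4992] turn [-0.0032  0.0007  1.5644] | tcp [591.2184 -38.7695 154.0572] F [ 1.8618  0.1227 -0.0711] j [-0.2546  0.5699  1.5796  0.0014  0.9949 -0.1616] t 11.1 w 77.9974052525822
```

View pics/w5.png

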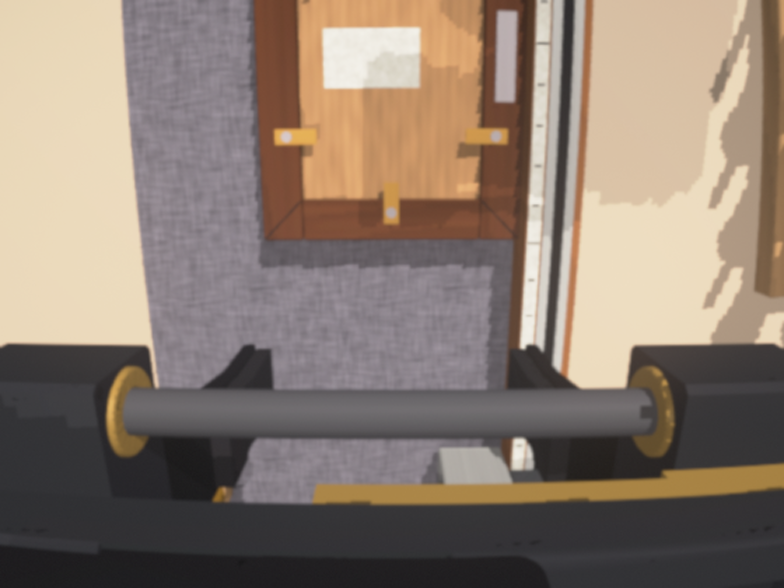

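The frame's right edge is at row 239 and its back side runs along the fence. Next is a seating push towards the fence.

>>> {"op": "move_arm", "data": {"rows": [[[0.03,-0.025,-0.005],[0,0,0],0.087],[[0.03,-0.025,0],[0,0,0],0.087],[[0.03,-0.025,0],[0,0,0],0.087],[[0.03,-0.025,0],[0,0,0],0.087],[[0,0,0],[0,0,0.142],0.087]]}}

```text
clock: 11.65
tcp_pos: [498.3, 93.4, 157.9]
orientation: [-2.462, -1.942, 0.006]
contact_force: [0.9, 0.0, 0.1]
grip_width: 86.9
```

>>> {"op": "move_arm", "data": {"rows": [[[0,0,0],[0,0,0.142],0.087],[[0,0,0],[0,0,0.142],0.087],[[0,0,0],[0,0,0.142],0.087],[[0,0,0],[0,0,0.142],0.087],[[0,0,0],[0,0,0.142],0.087]]}}

```text
clock: 12.15
tcp_pos: [503.1, 90.0, 158.2]
orientation: [-2.991, -0.957, 0.001]
contact_force: [0.0, 0.0, 0.2]
grip_width: 87.3
```

>>> {"op": "move_arm", "data": {"rows": [[[0,0,0],[0,0,0.142],0.087],[[0,0,0],[0,0,0.142],0.087],[[0,0,0],[0,0,0.142],0.087],[[0,0,0],[0,0,0.142],0.087],[[0,0,0],[0,0,0.142],0.087]]}}

```text
clock: 12.65
tcp_pos: [503.2, 90.0, 158.2]
orientation: [-3.137, 0.142, 0.001]
contact_force: [-0.7, -0.6, -1.2]
grip_width: 87.0
```

```bash
python3 plan.py -75 95 19 0;python3 look.py w6
```

```text
shift mm (tool) [  0.1545  -0.6173 139.1974] turn [-0.001   0.0009 -0.0031] | tcp [503.1691  90.0261 158.1968] F [-0.7486 -0.564  -1.2233] j [-0.0425  0.4697  1.7805  0.0013  0.8923  1.6179] t 12.65 w 86.98272667467965
```

View pics/w6.png

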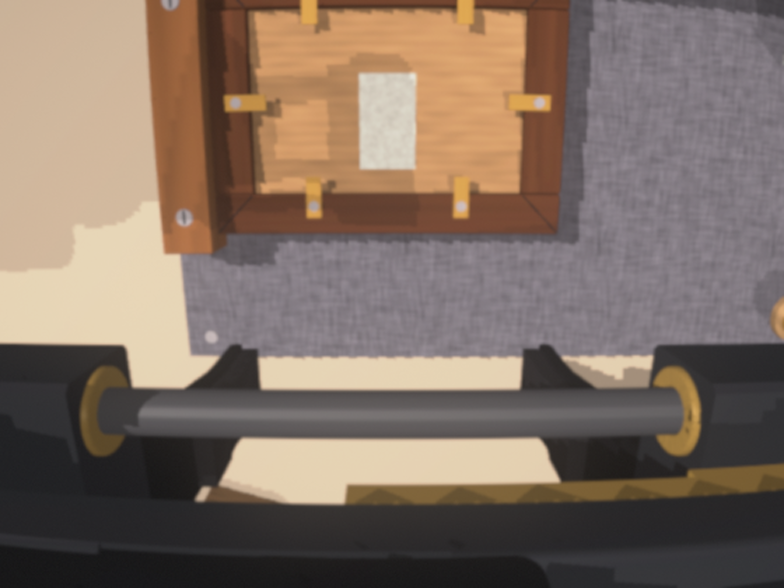

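The left side of the frame is up against the end stop (columns 210–222), and the front edge is at row 233.

>>> {"op": "move_arm", "data": {"rows": [[[0,0,0.04],[0,0,0],0.087],[[0,0,0.04],[0,0,0],0.087],[[0,0,0.04],[0,0,0],0.087],[[0,0,0.018],[0,0,-0.003],0.087],[[0,0,0],[0,0,0],0.087]]}}

```text
clock: 13.2
tcp_pos: [501.2, 89.8, 17.9]
orientation: [-3.139, 0.125, 0.01]
contact_force: [-0.6, -0.0, -0.3]
grip_width: 87.2
```

>>> {"op": "move_arm", "data": {"rows": [[[0.004,0,0],[0,0,0],0.087],[[0.004,0,0],[0,0,0],0.087],[[0.004,0,0],[0,0,0],0.087],[[0.003,0,0],[0,0,0],0.087],[[0.001,0,0],[0,0,0],0.087]]}}

```text
clock: 13.7
tcp_pos: [520.8, 88.3, 21.4]
orientation: [-3.139, 0.127, -0.004]
contact_force: [-0.7, 0.0, 0.3]
grip_width: 87.0
```

>>> {"op": "move_arm", "data": {"rows": [[[0.001,0,0],[0,0,0],0.087],[[0.001,0,0],[0,0,0],0.087],[[0.001,0,0],[0,0,0],0.087]]}}

```text
clock: 14.0
tcp_pos: [521.3, 88.3, 20.5]
orientation: [-3.139, 0.128, 0.004]
contact_force: [-3.3, -0.1, 1.9]
grip_width: 86.9
```

```bash
python3 plan.py -54.5 95 18 0
```

```text
shift mm (tool) [ 2.3631 -0.9204  2.4656] turn [0.     0.0028 0.0057] | tcp [521.2638  88.2631  20.4722] F [-3.3366 -0.0752  1.943 ] j [-0.0439  0.7268  1.8147  0.0002  0.6029  1.6083] t 14.0 w 86.90529122345373
```

>>> {"op": "move_arm", "data": {"rows": [[[0.001,0,0],[0,0,0],0.087],[[0.001,0,0],[0,0,0],0.087],[[0.001,0,0],[0,0,0],0.087]]}}

```text
clock: 14.3
tcp_pos: [522.0, 88.0, 20.2]
orientation: [-3.139, 0.129, 0.012]
contact_force: [-7.4, 0.1, 6.0]
grip_width: 86.9
```

>>> {"op": "move_arm", "data": {"rows": [[[0.001,0,0],[0,0,0],0.087],[[0.001,0,0],[0,0,0],0.087]]}}

```text
clock: 14.5
tcp_pos: [522.1, 88.0, 20.1]
orientation: [-3.139, 0.13, 0.018]
contact_force: [-10.0, 0.1, 8.6]
grip_width: 87.2
```

```bash
python3 plan.py -54.5 95 18 0; python3 -c "from h import *;print(read_state()['wrist_torque'])"
```

```text
shift mm (tool) [ 1.5614 -1.0927  2.1142] turn [0.0003 0.0116 0.0047] | tcp [522.0655  88.0268  20.1324] F [-10.0249   0.131    8.5934] j [-0.0443  0.7296  1.8062  0.0002  0.6174  1.6089] t 14.5 w 87.2183243865202
[-0.43080007  1.76204795 -0.50209765]
```

>>> {"op": "move_arm", "data": {"rows": [[[-0.01,0,0],[0,0,0],0.087],[[-0.01,0,0],[0,0,0],0.087],[[0,0,-0.045],[0,0,0],0.087],[[0,0,-0.045],[0,0,0],0.05],[[0,0,-0.045],[0,0,0],0]]}}

```text
clock: 15.0
tcp_pos: [507.7, 89.4, 156.6]
orientation: [-3.139, 0.127, -0.001]
contact_force: [0.1, 0.6, -0.3]
grip_width: 77.9
```

```bash
sed -i 's/^B=.*/B=np.array([569.5,-10.4,np.radians(-4.8)])/' plan.py; python3 plan.py 0 40 170 0;python3 plan.py 74 -200 170 0
```

```text
shift mm (tool) [ 69.7572  54.4479 -13.3715] turn [-0.     -0.0007  0.0029] | tcp [507.7263  89.3656 156.5837] F [ 0.1486  0.5828 -0.2702] j [-0.0428  0.4767  1.7723  0.      0.8919  1.6089] t 15.0 w 77.88618535418713
shift mm (tool) [143.0634 294.6607 -13.3305] turn [-0.     -0.0007  0.0029] | tcp [507.7263  89.3656 156.5837] F [ 0.1486  0.5828 -0.2702] j [-0.0428  0.4767  1.7723  0.      0.8919  1.6089] t 15.0 w 77.88618535418713
```

>>> {"op": "move_arm", "data": {"rows": [[[0.02,0.02,-0.04],[0,0,0],0],[[0.02,0.02,-0.04],[0,0,0],0],[[0.02,0.02,0],[0,0,0],0],[[0,0,0],[0,0,0],0],[[0,0,0],[0,0,0],0]]}}

```text
clock: 15.5
tcp_pos: [562.2, 24.5, 235.2]
orientation: [-3.139, 0.129, 0.0]
contact_force: [-0.0, 0.9, -0.4]
grip_width: 39.1
```

```bash
python3 plan.py 74 -200 170 0;python3 look.py w7
```

```text
shift mm (tool) [ 83.7673 234.3125  65.0877] turn [-0.0004  0.0002  0.0017] | tcp [562.2472  24.4784 235.1868] F [-0.0306  0.9051 -0.3675] j [-0.1552  0.4287  1.5764  0.0004  1.1367  1.4975] t 15.5 w 39.07474982765844
```

View pics/w7.png

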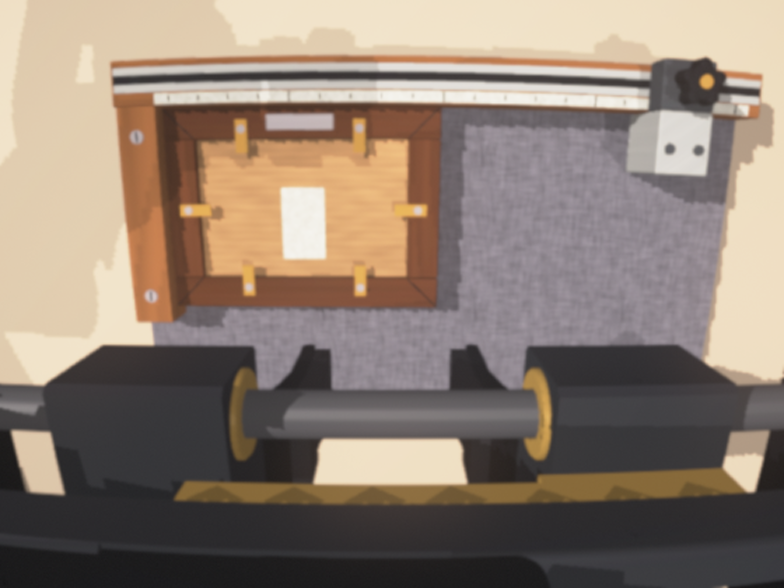

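The frame lies in the corner, flush with the fence (row about 108) and with the end stop. The block is at (670,140). Next I'll take the closed fingertips to the block's outer side.

>>> {"op": "move_arm", "data": {"rows": [[[0.014,0.039,0],[0,0,0],0],[[0.014,0.039,0],[0,0,0],0],[[0.014,0.039,0],[0,0,0],0],[[0.014,0.039,0],[0,0,0],0],[[0.014,0.039,0],[0,0,0],0]]}}

```text
clock: 16.05
tcp_pos: [615.8, -175.1, 234.2]
orientation: [-3.138, 0.125, 0.004]
contact_force: [0.8, -0.2, -0.0]
grip_width: 1.6
```

>>> {"op": "move_arm", "data": {"rows": [[[0.014,0.039,0.01],[0,0,0],0],[[0,0,0.03],[0,0,0],0],[[0,0,0.03],[0,0,0],0],[[0,0,0],[0,0,0],0]]}}

```text
clock: 16.45
tcp_pos: [623.0, -212.5, 159.6]
orientation: [-3.133, 0.127, 0.019]
contact_force: [0.3, 0.5, -0.5]
grip_width: 0.6
```

```bash
python3 plan.py 74 -202 32 0;python3 look.py w8
```

```text
shift mm (tool) [  5.3179   5.8209 127.4825] turn [-0.0056  0.0122  0.003 ] | tcp [ 622.9964 -212.4925  159.5685] F [ 0.3007  0.4652 -0.5154] j [-0.4982  0.6472  1.3907  0.0002  1.117   1.1532] t 16.45 w 0.6021173035694392
```

View pics/w8.png

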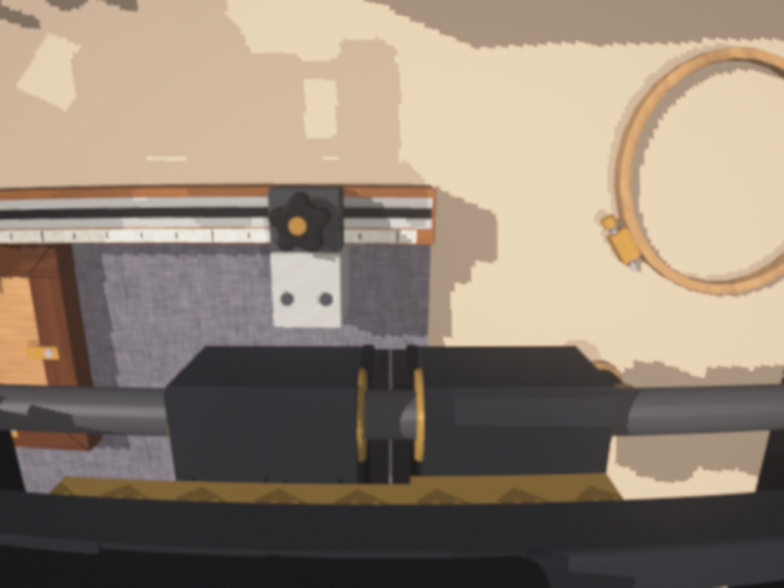

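```bash
python3 - <<'E'
from fit import *
from plan import B
np.set_printoptions(precision=2,suppress=True)
d=dict(np.load("w8.npz"));C=cam(d,d)
Z=lambda a:(np.array(a)+.5)/1.4-.5
for p in unproj(C,Z([(341,327),(342,255),(274,327),(271,253)]),61):print("block",rel(B,[*p[:2],0])[:2])
for p in unproj(C,Z([(434,243),(433,187)]),40):print("fence end",rel(B,[*p[:2],0])[:2])
for p in unproj(C,Z([(70,250),(99,440)]),30):print("frame right corners",rel(B,[*p[:2],0])[:2])
E
```

```text
block [  54.75 -170.82]
block [  92.76 -172.14]
block [  54.5  -135.67]
block [  93.73 -136.3 ]
fence end [  95.5  -219.72]
fence end [ 125.23 -218.52]
frame right corners [90.19 -8.74]
frame right corners [-34.95  -6.85]
```

```bash
python3 - <<'E'
from fit import *
from plan import B
np.set_printoptions(precision=2,suppress=True)
d=dict(np.load("w7.npz"));C=cam(d,d)
Z=lambda a:(np.array(a)+.5)/1.4-.5
for p in unproj(C,Z([(441,108),(437,307),(185,306)]),30):print("frame",rel(B,[*p[:2],0])[:2])
for p in unproj(C,Z([(440,107),(760,118),(175,320),(760,75),(112,62)]),40):print("fence",rel(B,[*p[:2],0])[:2])
E
```

```text
frame [94.27  0.53]
frame [-43.49   0.27]
frame [-43.2  185.02]
fence [93.97  2.11]
fence [  94.83 -220.88]
fence [-50.91 189.46]
fence [ 123.67 -217.85]
fence [126.68 218.2 ]
```

>>> {"op": "move_arm", "data": {"rows": [[[0.005,0.006,0.04],[0,0,0.003],0],[[0,0,0.04],[0,0,0],0],[[0,0,0.035],[0,0,0],0],[[0,0,0.012],[0,0,0],0],[[0,0,0],[0,0,0],0]]}}

```text
clock: 17.0
tcp_pos: [631.3, -220.7, 37.9]
orientation: [-3.138, 0.131, 0.003]
contact_force: [-0.1, -0.2, 0.3]
grip_width: 0.5
```

>>> {"op": "move_arm", "data": {"rows": [[[0,-0.006,0],[0,0,0],0],[[0,-0.006,0],[0,0,0],0],[[0,-0.006,0],[0,0,0],0],[[0,-0.006,0],[0,0,0],0],[[0,-0.006,0],[0,0,0],0]]}}

```text
clock: 17.5
tcp_pos: [635.1, -192.1, 39.8]
orientation: [3.137, -0.131, 0.003]
contact_force: [-0.1, -1.4, 3.4]
grip_width: 0.5
```

```bash
python3 plan.py 74 -51 32 0;python3 look.py w9
```

```text
shift mm (tool) [  -6.5708 -124.6079    7.5754] turn [ 0.0019 -0.0022  0.0003] | tcp [ 635.1174 -192.119    39.8294] F [-0.0967 -1.4418  3.3809] j [-0.4614  0.8038  1.4553 -0.0012  0.8796  1.1937] t 17.5 w 0.5193984419829386
```

View pics/w9.png

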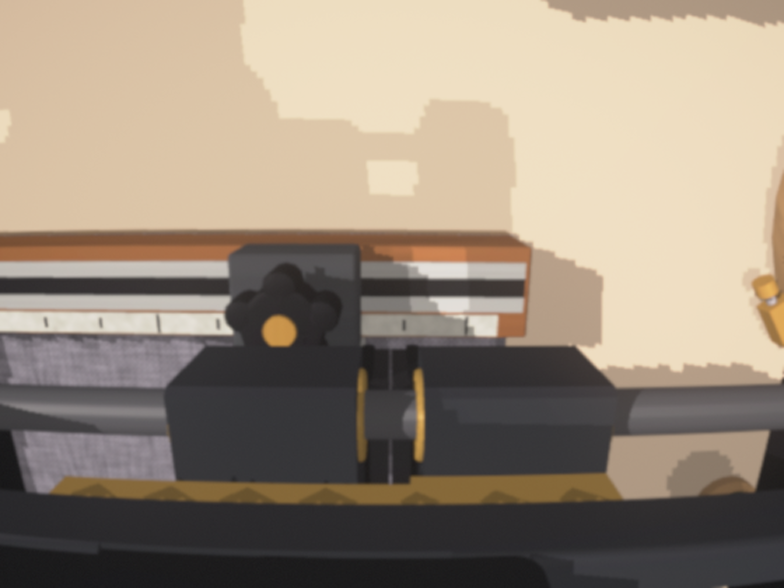

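The fingers are behind the block but about 6 mm too close to the fence. I'll correct that while pushing.

>>> {"op": "move_arm", "data": {"rows": [[[-0.005,-0.004,0.003],[0,0,0],0],[[0,-0.008,0],[0,0,0],0],[[0,-0.008,0],[0,0,0],0],[[0,-0.008,0],[0,0,0],0],[[0,-0.008,0],[0,0,0],0]]}}

```text
clock: 18.05
tcp_pos: [632.6, -154.9, 35.6]
orientation: [3.139, -0.132, 0.001]
contact_force: [1.7, -2.3, 1.3]
grip_width: 0.2
```

```bash
python3 plan.py 74 -51 32 0;python3 look.py w10
```

```text
shift mm (tool) [ -1.0153 -87.7367   3.5616] turn [ 0.0002 -0.0004 -0.0003] | tcp [ 632.6146 -154.9246   35.5752] F [ 1.6954 -2.3347  1.2951] j [-0.4114  0.7987  1.4888 -0.      0.8536  1.2435] t 18.05 w 0.22161133301972355
```

View pics/w10.png

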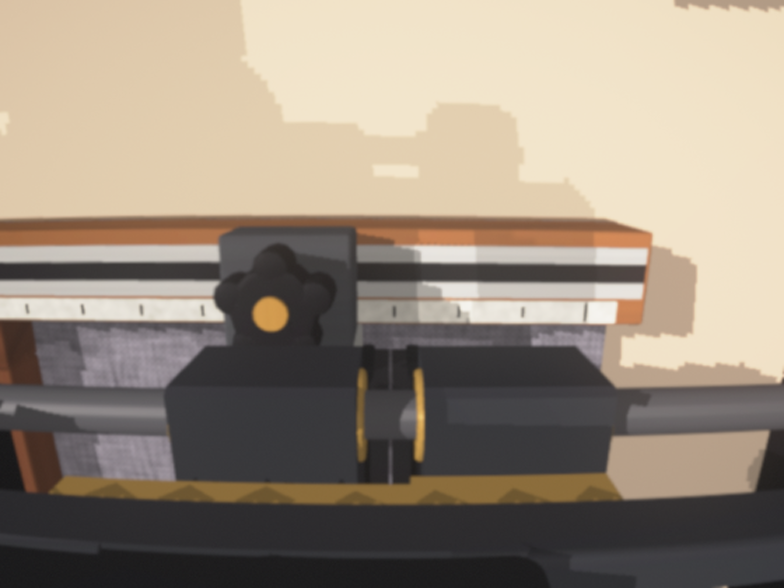

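The block is sliding with the fingers, at about 2 N.

>>> {"op": "move_arm", "data": {"rows": [[[0,-0.008,0],[0,0,0],0],[[0,-0.008,0],[0,0,0],0],[[0,-0.008,0],[0,0,0],0],[[0,-0.008,0],[0,0,0],0],[[0,-0.008,0],[0,0,0],0]]}}

```text
clock: 18.6
tcp_pos: [635.7, -115.0, 35.4]
orientation: [-3.139, 0.132, 0.0]
contact_force: [0.5, -3.6, -0.2]
grip_width: 0.3
```

>>> {"op": "move_arm", "data": {"rows": [[[0,-0.008,0],[0,0,0],0],[[0,-0.008,0],[0,0,0],0],[[0,-0.006,0],[0,0,0],0],[[0,-0.005,0],[0,0,0],0],[[0,-0.004,0],[0,0,0],0]]}}

```text
clock: 19.1
tcp_pos: [638.3, -84.3, 35.5]
orientation: [-3.139, 0.132, 0.0]
contact_force: [1.4, -2.1, 0.0]
grip_width: 0.4
```

```bash
python3 plan.py 74 -51 32 0;python3 look.py w11
```

```text
shift mm (tool) [ -0.756  -16.8795   3.4883] turn [-0.0001  0.0002 -0.0003] | tcp [638.3097 -84.2971  35.4869] F [ 1.4234 -2.1201  0.0472] j [-0.3046  0.792   1.5089  0.0001  0.8408  1.3502] t 19.1 w 0.43648128384565055
```

View pics/w11.png

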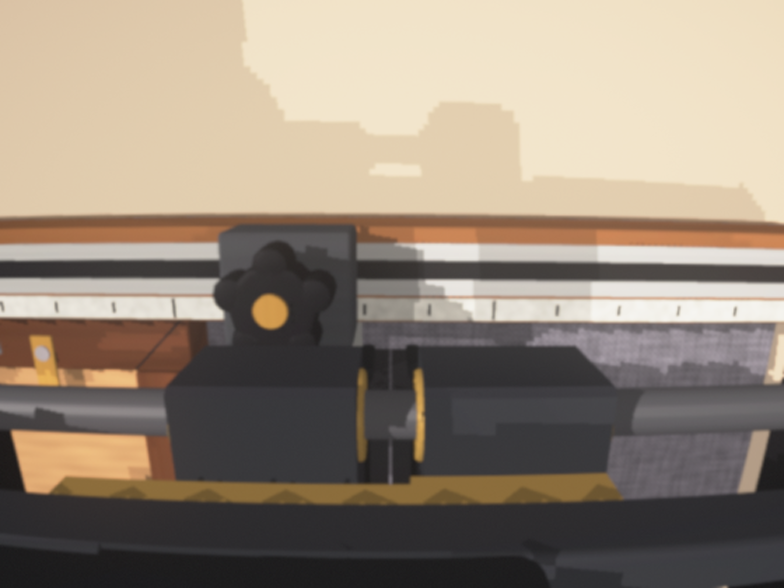

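The frame's right edge (column about 205) is close to the block. I'll slow down.

>>> {"op": "move_arm", "data": {"rows": [[[0,-0.002,0],[0,0,0],0],[[0,-0.002,0],[0,0,0],0],[[0,-0.002,0],[0,0,0],0],[[0,-0.002,0],[0,0,0],0],[[0,-0.002,0],[0,0,0],0]]}}

```text
clock: 19.65
tcp_pos: [638.9, -74.8, 35.5]
orientation: [-3.139, 0.132, 0.001]
contact_force: [0.4, -1.0, 0.7]
grip_width: 0.3
```

>>> {"op": "move_arm", "data": {"rows": [[[0,-0.001,0],[0,0,0],0],[[0,-0.001,0],[0,0,0],0],[[0,-0.001,0],[0,0,0],0]]}}

```text
clock: 19.95
tcp_pos: [639.2, -71.7, 35.5]
orientation: [-3.139, 0.132, 0.001]
contact_force: [0.2, -2.0, 1.1]
grip_width: 0.2
```

>>> {"op": "move_arm", "data": {"rows": [[[0,-0.001,0],[0,0,0],0],[[0,-0.001,0],[0,0,0],0],[[0,-0.001,0],[0,0,0],0]]}}

```text
clock: 20.25
tcp_pos: [639.5, -68.8, 35.5]
orientation: [-3.139, 0.132, 0.001]
contact_force: [-0.3, -2.3, -0.0]
grip_width: 0.4
```

>>> {"op": "move_arm", "data": {"rows": [[[0,-0.001,0],[0,0,0],0],[[0,-0.001,0],[0,0,0],0],[[0,-0.001,0],[0,0,0],0]]}}

```text
clock: 20.55
tcp_pos: [639.8, -65.8, 35.5]
orientation: [-3.139, 0.132, 0.001]
contact_force: [-0.6, -2.6, 0.3]
grip_width: 0.5
```

>>> {"op": "move_arm", "data": {"rows": [[[0,-0.001,0],[0,0,0],0],[[0,-0.001,0],[0,0,0],0]]}}

```text
clock: 20.75
tcp_pos: [640.0, -63.8, 35.5]
orientation: [-3.139, 0.132, 0.0]
contact_force: [-0.3, -1.4, -0.6]
grip_width: 0.4
```

```bash
python3 plan.py 74 -51 32 0;python3 look.py w12; python3 - <<'E'
from fit import *
d=snapshot("side")
cv2.imwrite("pics/s12.png",cv2.resize(d["img"][150:300,230:430,::-1],None,fx=4,fy=4,interpolation=cv2.INTER_CUBIC))
E
```

```text
shift mm (tool) [-0.6905  3.7126  3.4983] turn [-0.0001  0.0003 -0.0004] | tcp [639.974  -63.7722  35.4983] F [-0.299  -1.4198 -0.6415] j [-0.2728  0.7914  1.5108 -0.      0.8397  1.3822] t 20.75 w 0.42038542595519585
```

View pics/w12.png

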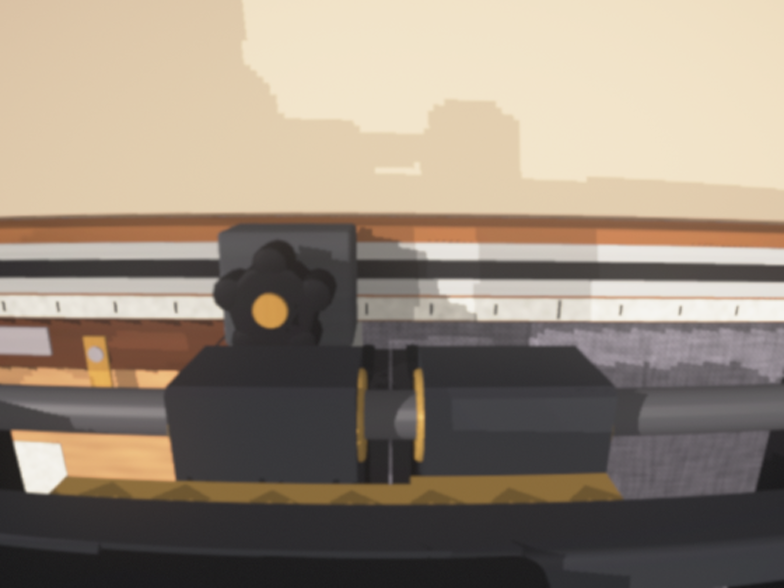

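View pics/s12.png

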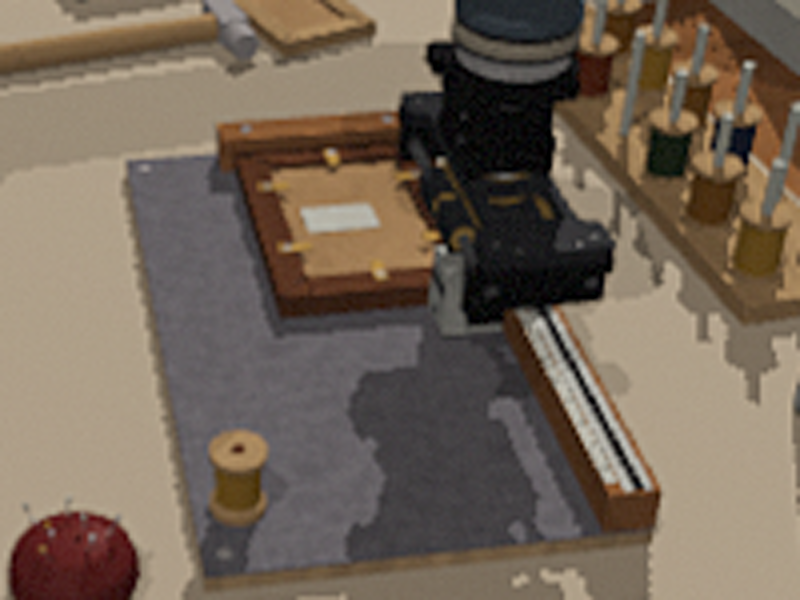

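>>> {"op": "move_arm", "data": {"rows": [[[0,-0.001,0],[0,0,0],0],[[0,-0.001,0],[0,0,0],0]]}}

```text
clock: 21.05
tcp_pos: [640.1, -62.4, 35.5]
orientation: [3.138, -0.131, -0.0]
contact_force: [-1.1, -6.0, -0.4]
grip_width: 0.3
```

>>> {"op": "move_arm", "data": {"rows": [[[0,-0.001,0],[0,0,0],0],[[0,0,0],[0,0,0],0]]}}

```text
clock: 21.25
tcp_pos: [640.2, -62.4, 35.5]
orientation: [3.137, -0.131, -0.001]
contact_force: [-1.6, -6.3, 0.8]
grip_width: 0.4
```

>>> {"op": "move_arm", "data": {"rows": [[[0,-0.001,0],[0,0,0],0],[[0,0,0],[0,0,0],0]]}}

```text
clock: 21.45
tcp_pos: [640.2, -62.3, 35.6]
orientation: [3.135, -0.13, -0.001]
contact_force: [-1.5, -9.3, -0.9]
grip_width: 0.8
```

Firm stop, with the force rising and no more travel. I'll back off straight, lift and inspect.

>>> {"op": "move_arm", "data": {"rows": [[[0,0.008,0],[0,0,0],0],[[0,0.012,0],[0,0,0],0],[[0,0,-0.045],[0,0,0],0],[[0,0,-0.045],[0,0,0],0],[[0,0,-0.045],[0,0,0],0]]}}

```text
clock: 21.95
tcp_pos: [638.3, -79.9, 171.3]
orientation: [-3.137, 0.133, 0.002]
contact_force: [0.6, -0.0, -0.6]
grip_width: 0.5
```

>>> {"op": "move_arm", "data": {"rows": [[[-0.035,0,-0.03],[0,0,0],0],[[-0.035,-0.01,0],[0,0,0],0],[[-0.03,-0.01,0],[0,0,0],0],[[0,0,0],[0,0,0],0],[[0,0,0],[0,0,0],0]]}}

```text
clock: 22.45
tcp_pos: [540.8, -51.4, 201.0]
orientation: [-3.139, 0.132, -0.002]
contact_force: [-0.1, -0.5, -1.1]
grip_width: 0.6
```

```bash
python3 plan.py 0 0 200 0;python3 look.py w13; python3 - <<'E'
from fit import *
d=snapshot("side")
cv2.imwrite("pics/s13.png",cv2.resize(d["img"][150:300,230:430,::-1],None,fx=4,fy=4,interpolation=cv2.INTER_CUBIC))
E
```

```text
shift mm (tool) [ 25.1252 -43.2723   1.0552] turn [-0.0003 -0.0013 -0.0005] | tcp [540.8218 -51.4051 201.01  ] F [-0.0835 -0.4835 -1.0731] j [-0.3009  0.4452  1.6626  0.0007  1.0327  1.3538] t 22.45 w 0.5515744553459025
```

View pics/w13.png

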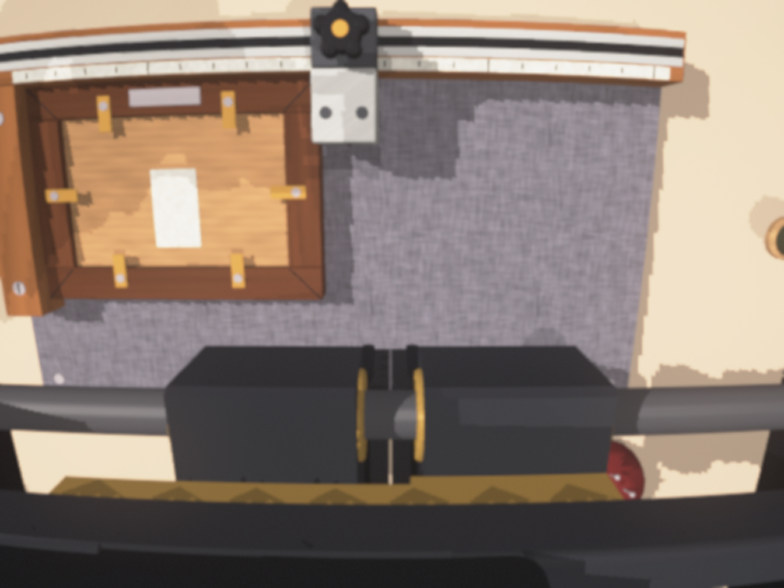

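View pics/s13.png

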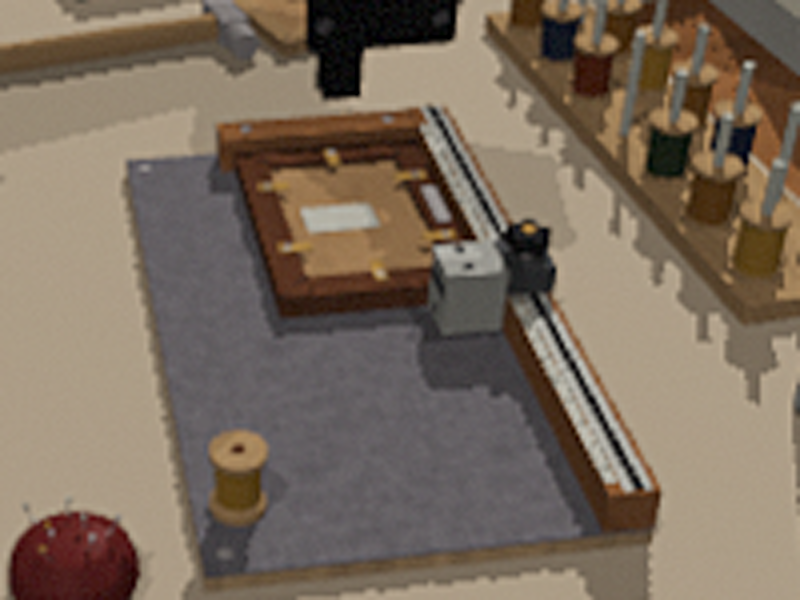

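```bash
python3 - <<'E'
from fit import *
from plan import B
np.set_printoptions(precision=2,suppress=True)
d=dict(np.load("w13.npz"));C=cam(d,d)
Z=lambda a:(np.array(a)+.5)/1.4-.5
for p in unproj(C,Z([(324,296),(55,299)]),30):print("frame",rel(B,[*p[:2],0])[:2])
for p in unproj(C,Z([(312,140),(312,70),(376,142),(377,70)]),61):print("block",rel(B,[*p[:2],0])[:2])
im=d["img"][:,:,::-1]
cv2.imwrite("pics/z13a.png",cv2.resize(im[40:235,0:130],None,fx=3,fy=3,interpolation=cv2.INTER_CUBIC))
cv2.imwrite("pics/z13b.png",cv2.resize(im[30:130,120:290],None,fx=4,fy=4,interpolation=cv2.INTER_CUBIC))
E
```

```text
frame [-41.18   0.04]
frame [-43.21 186.74]
block [56.36  0.19]
block [93.72 -0.76]
block [ 55.06 -35.37]
block [ 93.41 -36.1 ]
```

View pics/z13a.png

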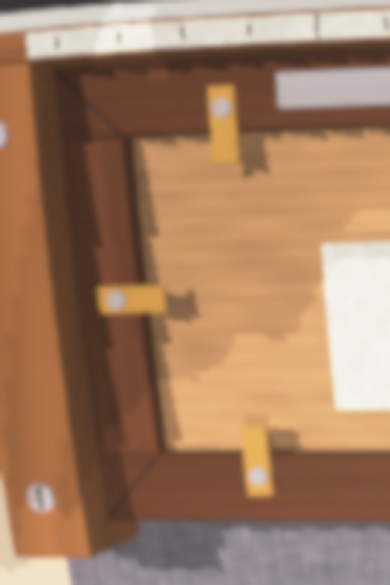

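View pics/z13b.png

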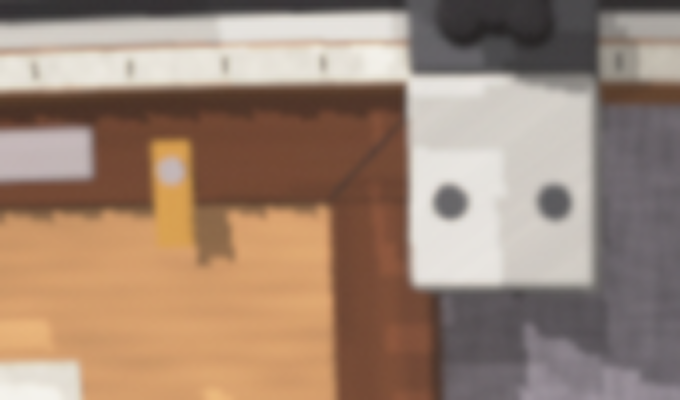

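The block is against the frame at y≈0. As a last check I'll take a closer look at the fence line from almost straight above.

```bash
python3 plan.py 0 95 110 0
```

```text
shift mm (tool) [  23.3647 -138.8641   90.8394] turn [ 0.0001 -0.0021 -0.0008] | tcp [542.2491 -52.0989 200.809 ] F [ 0.0066  0.8692 -0.4035] j [-0.3012  0.447   1.6598  0.0004  1.0327  1.354 ] t 22.55 w 0.270514210459374
```

>>> {"op": "move_arm", "data": {"rows": [[[0.006,-0.035,0],[0,0,0],0],[[0.006,-0.035,0],[0,0,0],0],[[0.006,-0.035,0.045],[0,0,0],0],[[0.005,-0.034,0.045],[0,0,0],0],[[0,0,0],[0,0,0],0]]}}

```text
clock: 23.05
tcp_pos: [570.9, 79.9, 115.6]
orientation: [-3.138, 0.127, 0.017]
contact_force: [-0.9, -0.3, -0.7]
grip_width: 0.3
```

>>> {"op": "move_arm", "data": {"rows": [[[0,0,0],[0,0,0],0],[[0,0,0],[0,0,0],0]]}}

```text
clock: 23.25
tcp_pos: [575.0, 75.8, 122.5]
orientation: [3.138, -0.133, 0.004]
contact_force: [-0.6, 0.4, -0.2]
grip_width: 0.6
```

```bash
python3 look.py w14; python3 - <<'E'
import cv2
i=cv2.imread("pics/w14.png");cv2.imwrite("pics/w14z.png",cv2.resize(i[0:330],None,fx=1,fy=1.8))
E
```

```text
(no output)
```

View pics/w14z.png

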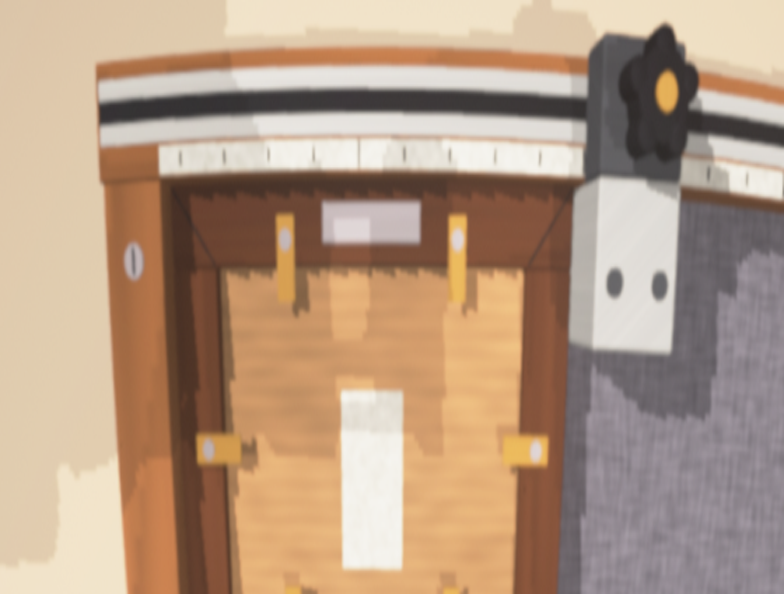

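The frame sits tight to the fence (row about 183) and to the end stop (column about 180). The block's face (column about 572) is on the frame's right edge. I'll lift clear, check the bystander objects and hand in.

>>> {"op": "move_arm", "data": {"rows": [[[-0.01,0,-0.04],[0,0,0],0],[[-0.01,0,-0.04],[0,0,0],0],[[0,0,-0.02],[0,0,0],0],[[0,0,0],[0,0,0],0],[[0,0,0],[0,0,0],0]]}}

```text
clock: 23.8
tcp_pos: [554.0, 77.5, 223.1]
orientation: [3.139, -0.134, 0.005]
contact_force: [-0.6, -0.6, 0.2]
grip_width: 0.4
```

```bash
python3 - <<'E'
from fit import *
for c in("top","side"):
    a=cv2.imread(f"pics/{c}0.png");d=snapshot(c)["img"][:,:,::-1].copy();cv2.imwrite(f"pics/{c}9.png",d)
a=cv2.imread("pics/top9.png");b=cv2.imread("pics/side9.png")
cv2.imwrite("pics/both.png",cv2.resize(np.vstack([a,b]),None,fx=.7,fy=.7))
print(read_state()["contact_force"],read_state()["clock"])
E
```

```text
[0.227168   0.13238679 0.3343734 ] 23.9
```

View pics/both.png

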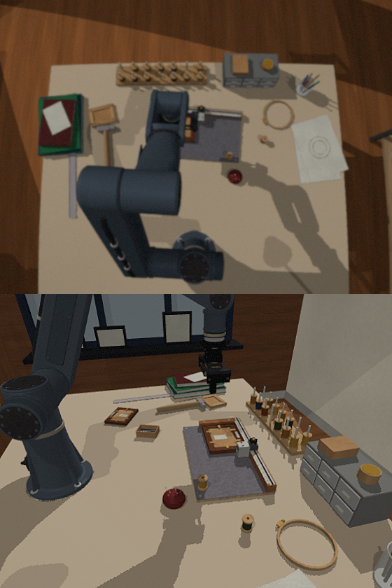

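The other things are where they were, and the arm is clear.

```bash
python3 -c "
from workcell import *
print(hand_in())"
```

```text
the job is handed in; nothing more can be done
None
```

The frame is home in the corner and the stop block is against its right side; I handed in at about 24 s of the 54 s allowed.

**What I did:** I pushed the frame with the open fingertips to the back fence, along it to the end stop, and once more to the fence to seat it. It met the fence at about 10 N and the end stop at about 16 N. I then slid the stop block along with closed fingertips until it stopped firmly on the frame at about 9 N. The arm then backed off and lifted clear.

**Last checks:**
- **Block:** its face measured within about 1 mm of board y = 0. The frame's right edge is also there.
- **Frame:** close-up pictures showed no visible gap at the fence, the end stop or the block.
- **Other things:** the spools, tools and other objects looked unmoved in the final pictures, but the arm hid part of the top view.

**What disagreed:** in one picture the frame's front edge measured 2 mm out of square over its length (x = -41.2 and -43.2 mm), while an earlier picture gave -43.5 and -43.2. Both sit about 2 to 4 mm further back than the ideal -45. Calibration is only good to about 2 mm, so I took this as measuring error, as the pushes had stopped firmly against fence and end stop. In a third picture, taken with the frame at the image edge, its right side measured 7 to 9 mm out; I disregarded that.

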